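# Level a gel-casting table and set the casting dish on it

### The arm

A 6-joint arm with a two-finger parallel gripper is mounted at the origin on a cart in front of the work surface, level with it; the furniture and walls round the work are solid. World frame = base frame: x ahead of the robot, y to its left, z up, the work surface at z = 0. Lengths are in m, angles in rad, forces in N, time in s.
With the tool pointing down it reaches from about 0.4 to 0.825 m from the base axis. Payload 7 kg.
Tool frame: the origin (TCP) lies on the centre line of the jaws, within the pads' length; the fingertips stand 11 mm ahead of it and the grasp point (between the pads) lies 8 mm behind it; z points along the fingers, y is the line along which they close (so a half turn about z gives the same grasp; the last joint's range is limited). The gripper opens to 85 mm and grips with 20 to 120 N. Pads are 22 mm wide; open, the fingers measure 114 mm over their backs; the gripper's body (76 mm by 85 mm) begins 54 mm behind the grasp point. The pads swing forward as they close: fully open they stand 13 mm farther back than shut.
Start: joints at [1.618, 0.359, 0.012, 0, -1.224, -0.288], TCP at [0.161, 0.655, 0.242] pointing down, gripper open.
Joint ranges: [-3.07, 3.07], [-1.43, 2.12], [-1.02, 1.25], [-3.03, 1.67], [-3.05, -0], [-3.03, 3.03]. Speed limits (rad/s): [2.39, 2.39, 3.01, 3.14, 3.14, 3.14].

### API

Orientations are given as a unit quaternion [w, x, y, z].
In Python, from plant import * gives the robot as it stands.
- The arm moves only by the tool step_arm, never from a script. Its arguments are lists of equal length, an entry for each row: "travel": the shift along the world's x, y, z in cm, a list of three; "dr": the turn, a rotation vector about the world's x, y, z in degrees, a list of three; "hand": the finger opening in cm, from 0 to 8.54. A call has 1 to 10 rows; each row is the pose to reach, as a shift and turn from the pose commanded when the call began; what a row does not reach only later rows make up. A row lasts 1/10 s, in which the tool goes at most 50 mm and 8.59 degrees, less where a joint would pass 70% of its speed; a pose out of reach is approached as far as the arm can. A call with a gripper value outside its range is refused whole. The fingers move at their own pace and stop on an object; "squeeze" is the grip in N (left out, the last holds). Time passes only in rows, so rows that repeat a pose let the fingers close. It gives the time, the measured TCP pose, the force, the opening and the grip force at its end, in the units of the state.
- get_obs(): the state, without advancing time (a new reading comes with each control period).
- get_image(name): name is "side" or "top"; returns a dict with "img" (400x640x3 uint8, red, green, blue), "mtx" (3x3 intrinsics, pixels), "rvec" (rotation vector, rad) and "tvec" (3), from world to camera coordinates, as OpenCV has them. Camera axes: x right, y down, z forward; pixel columns grow to the right and rows downward; lengths in m; the calibration is good to about 2 mm. A picture is of the moment at which its call begins. There is no depth.
- sign_off(): hands the job in; it is judged then, once.
Trained networks look in a picture, given as the dict that the camera call returned (one of the last four; its "shot" number tells which), for a name from the list of things; names that differ only in an ending like _2 or _b are one class to them, and where a whole thing is asked for, a point or a joint stands for the part that bears it (a point fixed in the world has none). Each returns a list of dicts, best first, with "p" (0 to 1); they miss things now and then, are a little off and sometimes report something else, mostly with a low value. They report only what shows in the picture. A call takes as long as a camera call. They do not tell look-alikes from the thing itself.
- look_for(picture, label): "rect" ([left, top, right, bottom] in pixels, round what is visible of it).
The state is a dict: "clock": time; "q": joint angles; "joint_vel": joint speeds; "joint_efforts": joint torques, N m; "tool_pos": TCP position; "tool_rot": TCP orientation; "contact_force": force on the tool from outside, world axes, zero at the start; "ft_torque": the same for the moment, N m; "gripper_width": finger opening in m; "grasp_force": force on a finger pad.
Only numpy, scipy, OpenCV 4.12 (cv2) and the standard library are available. Lean on these libraries where they do the work, as an engineer would, in place of code of your own. Each camera call takes 0.05 s, during which the arm holds its last target. There are 200 camera calls.

### The job

Level the gel-casting table: turn its two black thumbscrews, in turn and as far as each needs, until the bubble in each of the two green vials rests wholly between its two black marks. Once it is level and the screws are released, pick up the open aluminium dish and set it down gently, upright, inside the blue circle on the plate, leaving both bubbles between their marks and the other things on the bench where they stand.

Things in the scene. Friction and masses are not known exactly. Their poses are not given: they have to be found in the camera images.
- table_origin (a point): Centre of the underside of the gel-casting table, whose grey base (145 x 185 x 10 mm) is fixed to the bench. Axes: x from front to rear, y to the left seen from the front, z up; turned about z by up to 0.25 rad. In these axes (mm, x y): left screw (-20, 80), right screw (-20, -80), ball support (60, 0), middle of left vial (25, 35), of right vial (25, -35), blue circle (-35, 0).
- plate_middle (a point): Centre of the top of the metal plate (170 x 205 x 10 mm), 40 mm above the bench when level. The plate stands on a fixed ball at its rear and is carried by the two thumbscrews; it is tilted by at most about 1.6 degrees, so heights on it differ by up to 3 mm from level.
- screw_left_grip (a point): On the left thumbscrew's axis, at the middle of its knob, 71 mm above the bench. Black knurled round knob, 30 mm in diameter (32 over the knurls), from 56 to 82 mm above the bench; red top with a white pointer. Stays where left; takes about 0.05 N m to turn; stops 2.3 rad either way of level; starts anywhere up to 2.2 rad off level, either way. Clockwise seen from above raises its corner, 0.95 mm a radian.
- screw_right_grip (a point): The same for the right thumbscrew: same knob, size, heights, stops and sense of turning; it starts 0.9 to 2.2 rad off level.
- bubble_left (a point): Top middle of the pale bubble (10 x 5 mm) in the left vial. Only the left screw moves it: each clockwise radian (seen from above) moves it 7 mm along the vial toward the left screw, each anticlockwise radian 7 mm away from it, toward the ball support.
- bubble_right (a point): The same for the right vial: only the right screw moves it, each clockwise radian 7 mm toward the right screw, anticlockwise away from it.
- vial_left (a point): Top middle of the left vial, between its marks; the bubble is here when that side is level. The vial is a green tube, 60 x 16 x 12 mm with its black foot and end blocks, fixed on the plate on the line from the ball support to the left screw, 50 mm from the ball support; its two black marks are 16 mm apart (clear width). Its bubble can be moved only by the screw.
- vial_right (a point): The same for the right vial, on the line from the ball support to the right screw.
- dish_circle (a point): Centre, on the plate's top, of the thin blue circle, 85 mm in outer diameter, where the dish shall stand.
- dish: The open aluminium dish, 64 mm in diameter at the rim, 21 mm high, 18 to 31 g, open side up, loose on the bench to the right of the table; its origin is the centre of its underside, z up. Grasp it across its diameter.
- covered_dish: Bystander: an aluminium dish with a domed cover, 68 mm in diameter, 24 mm high; origin at the centre of its underside. Leave it.
- timer: Bystander: grey timer, 58 x 58 x 18 mm, origin at the centre of its underside. Leave it.
- tube_rack: Bystander: orange rack with capped tubes, 150 x 62 x 86 mm, origin at the centre of its underside. Leave it.
- beaker: Bystander: glass beaker, 74 mm in diameter, 94 mm high, to the left of the table, origin at the centre of its underside. Leave it.
Not all that is in view belongs to the job. What is shaped like the dish but pink or red is not meant.

How it is judged:
On the way, in this order (a step that is already met when the one before it is completed fails the run):
1. both bubbles rest between their marks with the thumbscrews released (the dish not yet on the plate) (distance between bubble_left and vial_left below 0.0033 m and distance between bubble_right and vial_right below 0.0033 m and contact force between the fingers and anything else below 0.1 N), for 0.3 s.
2. the dish stands in the blue circle (horizontal distance between dish and dish_circle below 0.011 m and z of dish in the frame of dish_circle below 0.004 m), for 0.1 s.
At the end, for the whole second after the job is handed in: Each bubble's centre is within 3.3 mm of the middle of its vial (wholly between its marks), and the dish stands at rest, upright and flat on the plate, its centre within 11 mm of the centre of the blue circle (all of step 2 and distance between bubble_left and vial_left below 0.0033 m and distance between bubble_right and vial_right below 0.0033 m and z of dish in the frame of dish_circle above -0.004 m and angle between dish's own z axis and vertical below 0.1 rad and linear speed of dish below 0.02 m/s); the robot touches nothing.
It fails at once if the dish is tipped by more than 0.6 rad (angle between dish's own z axis and vertical above 0.6 rad).
It fails at once if the dish is dropped (moves downward or flies freely at over 0.5 m/s while not held) (linear speed of dish above 0.5 m/s and contact force between the fingers and dish below 0.05 N).
It fails at once if a bystander (covered dish, timer, tube rack, beaker) is moved by more than 30 mm (distance of any of covered_dish, timer, tube_rack, beaker from where it was at the start of the episode above 0.03 m).
It also fails if it takes over 72 s, if anything falls off the work surface, if the arm or the gripper's body presses on something with over 40 N, if the wrist force passes 120 N, or if a joint passes its speed limit or range.

## Working session

There is one attempt and no reset: what is moved stays moved. The work goes in short steps, Python scripts to look and compute and a tool call to move; the robot and the scene stay as the last step left them, time stands still between calls to the robot, and variables do not carry over. Pictures are saved under pics/ and viewed, at most 10 in all, crops included, and the job is handed in when it is done.

Besides the shell and the picture viewer there is one more tool, called after "Call:" as name(argument=value, ...) on one line, values as JSON. step_arm: Moves the arm, as the interface text tells. Its arguments: {"type":"object","properties":{"travel":{"type":"array"},"dr":{"type":"array"},"hand":{"type":"array"},"squeeze":{"type":"number"}},"required":["travel","dr","hand"]}

```bash
mkdir -p pics; ls; cat > h.py <<'E'
from plant import *
import numpy as np, cv2
from scipy.spatial.transform import Rotation as R
def ray(im,uv):
    M=R.from_rotvec(np.ravel(im["rvec"])).as_matrix(); t=np.ravel(im["tvec"])
    d=M.T@np.linalg.inv(im["mtx"])@np.array([uv[0],uv[1],1.]); return -M.T@t,d
def atz(im,uv,z):
    c,d=ray(im,uv); return c+d*(z-c[2])/d[2]
def proj(im,P):
    return cv2.projectPoints(np.array(P,float).reshape(-1,3),np.array(im["rvec"],float),np.array(im["tvec"],float),im["mtx"],None)[0].reshape(-1,2)
def save(im,n): cv2.imwrite(f"pics/{n}.png",im["img"][:,:,::-1])
E
python3 - <<'E'
from h import *
for n in("top","side"):
    im=get_image(n); save(im,n+"0")
    print(n,"cam",ray(im,(320,200))[0].round(3))
    for l,z in [("screw_left_grip",.071),("screw_right_grip",.071),("bubble_left",.054),("bubble_right",.054),("vial_left",.05),("vial_right",.05),("dish_circle",.04),("dish",.01),("covered_dish",.012),("timer",.01),("tube_rack",.04),("beaker",.04)]:
        for r in look_for(im,l)[:2]:
            b=r["rect"]; print(l,round(r["p"],2),np.round(b),atz(im,((b[0]+b[2])/2,(b[1]+b[3])/2),z).round(3))
E
```

```text
pics
top cam [-0.505 -0.304  1.808]
screw_left_grip 0.66 [247. 169. 304. 206.] [0.47  0.111 0.071]
screw_left_grip 0.51 [250. 181. 262. 193.] [0.454 0.191 0.071]
screw_right_grip 0.52 [291. 186. 296. 194.] [0.476 0.032 0.071]
bubble_left 0.23 [251. 181. 263. 193.] [0.463 0.193 0.054]
vial_left 0.93 [249. 170. 301. 209.] [0.472 0.114 0.05 ]
vial_left 0.18 [398. 205. 414. 218.] [ 0.495 -0.45   0.05 ]
vial_right 0.95 [251. 170. 303. 206.] [0.481 0.11  0.05 ]
vial_right 0.49 [403. 227. 420. 243.] [ 0.391 -0.485  0.05 ]
dish_circle 0.6 [253. 170. 301. 209.] [0.478 0.107 0.04 ]
dish 0.76 [367. 215. 382. 230.] [ 0.435 -0.33   0.01 ]
dish 0.53 [340. 205. 355. 221.] [ 0.453 -0.211  0.01 ]
covered_dish 0.46 [398. 206. 412. 221.] [ 0.507 -0.448  0.012]
covered_dish 0.33 [290. 186. 298. 198.] [0.498 0.036 0.012]
timer 0.52 [401. 225. 418. 242.] [ 0.419 -0.481  0.01 ]
tube_rack 0.98 [438. 206. 459. 247.] [ 0.472 -0.628  0.04 ]
beaker 0.6 [250. 171. 305. 207.] [0.481 0.106 0.04 ]
side cam [-0.865 -0.674  1.124]
screw_left_grip 0.47 [256. 182. 263. 191.] [0.464 0.201 0.071]
screw_left_grip 0.3 [383. 240. 400. 256.] [ 0.348 -0.364  0.071]
screw_right_grip 0.38 [382. 235. 396. 256.] [ 0.355 -0.353  0.071]
bubble_left 0.15 [468. 232. 500. 282.] [ 0.456 -0.641  0.054]
bubble_right 0.35 [381. 238. 396. 255.] [ 0.367 -0.349  0.054]
vial_left 0.74 [249. 182. 317. 217.] [0.452 0.095 0.05 ]
vial_left 0.54 [467. 232. 498. 280.] [ 0.465 -0.636  0.05 ]
vial_right 0.76 [252. 184. 315. 219.] [0.445 0.087 0.05 ]
dish_circle 0.58 [250. 180. 317. 217.] [0.474 0.102 0.04 ]
dish 0.61 [381. 237. 397. 254.] [ 0.427 -0.334  0.01 ]
dish 0.5 [323. 220. 339. 236.] [ 0.425 -0.117  0.01 ]
covered_dish 0.79 [420. 235. 441. 249.] [ 0.505 -0.458  0.012]
timer 0.65 [424. 252. 443. 275.] [ 0.402 -0.496  0.01 ]
tube_rack 0.86 [466. 233. 497. 278.] [ 0.477 -0.632  0.04 ]
beaker 0.45 [185. 158. 200. 176.] [0.503 0.548 0.04 ]
```

```bash
python3 - <<'E'
import cv2,numpy as np
a=cv2.imread("pics/top0.png");b=cv2.imread("pics/side0.png")
def c(i,x0,y0,x1,y1,s): return cv2.resize(i[y0:y1,x0:x1],None,fx=s,fy=s,interpolation=cv2.INTER_CUBIC)
A=c(a,160,150,470,260,2.58);B=c(b,160,150,520,290,2.222)
A=A[:,:800];B=B[:,:800]
f=np.zeros((600,800,3),np.uint8);f[:A.shape[0],:A.shape[1]]=A;h=min(B.shape[0],600-A.shape[0]);f[A.shape[0]:A.shape[0]+h,:B.shape[1]]=B[:h]
cv2.imwrite("pics/c0.png",f)
f=np.vstack([c(a,242,162,312,216,6)[:, :], c(b,242,172,312,226,6)[:276]]); cv2.imwrite("pics/c1.png",f);print(f.shape)
E
```

```text
(600, 420, 3)
```

View pics/c0.png

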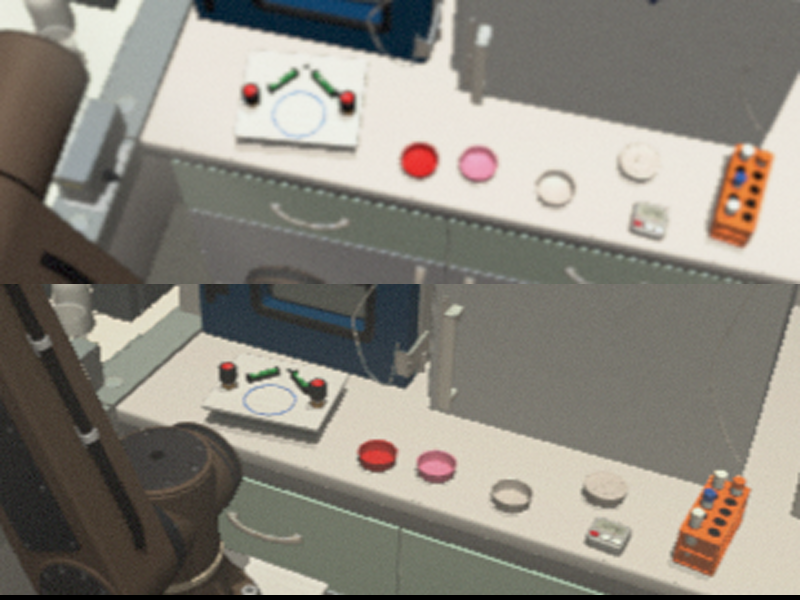

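View pics/c1.png

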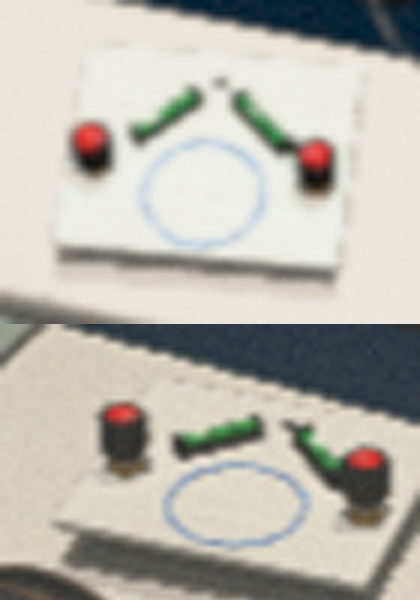

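```bash
cat >> h.py <<'E'
from scipy.optimize import least_squares
def avg(name,n=8):
    ims=[get_image(name) for _ in range(n)]; im=ims[-1]; im=dict(im); im["avg"]=np.mean([i["img"].astype(float) for i in ims],0); return im
def W(T,p):
    c,s=np.cos(T[2]),np.sin(T[2]); p=np.array(p,float); return np.array([T[0]+c*p[0]-s*p[1],T[1]+s*p[0]+c*p[1],p[2]])
def profile(im,T,side,dz=.052,lo=-34,hi=34):
    # s: along vial from middle, + toward screw (mm)
    sg=1 if side=="left" else -1
    a=np.array([60,0.]);b=np.array([-20,80.*sg]);u=(b-a)/np.linalg.norm(b-a);v=np.array([-u[1],u[0]])
    m=np.array([25,35.*sg])
    ss=np.arange(lo,hi+1,2);out=[]
    for s in ss:
        acc=[]
        for w in(-2,0,2):
            q=(m+u*s+v*w)/1000; uv=proj(im,W(T,[q[0],q[1],dz]))[0].astype(np.float32)
            acc.append(cv2.remap(im["avg"].astype(np.float32),uv[:1].reshape(1,1),uv[1:].reshape(1,1),cv2.INTER_CUBIC)[0,0])
        out.append(np.mean(acc,0))
    return ss,np.array(out)
E
python3 - <<'E'
from h import *
import pickle
t=avg("top");s=avg("side");pickle.dump((t,s),open("a0.pkl","wb"))
obs=[]
for n,im,reg in(("top",t,(240,160,315,218)),("side",s,(240,172,318,232))):
    A=im["avg"];x0,y0,x1,y1=reg;c=A[y0:y1,x0:x1]
    red=np.clip(c[...,0]-np.maximum(c[...,1],c[...,2])-40,0,None)
    yy,xx=np.mgrid[y0:y1,x0:x1]
    for lab,m in(("L",xx<278),("R",xx>=278)):
        w=red*m; obs.append((n,lab,(w*xx).sum()/w.sum(),(w*yy).sum()/w.sum()))
    bl=np.clip(c[...,2]-c[...,0]-25,0,None)*(yy>(180 if n=="top" else 192))*(yy<(206 if n=="top" else 216))
    w=(bl>8).astype(np.uint8)
    pts=np.argwhere(w)[:,::-1]+[x0,y0]
    e=cv2.fitEllipse(pts.astype(np.float32)); obs.append((n,"C",*e[0])); print(n,len(pts),e)
for o in obs: print(o)
loc={"L":[-.02,.08,.082],"R":[-.02,-.08,.082],"C":[-.035,0,.04]}
ims={"top":t,"side":s}
f=lambda T:np.concatenate([proj(ims[o[0]],W(T,loc[o[1]]))[0]-o[2:] for o in obs])
for sub in(None,"top","side"):
    g=f if sub is None else (lambda T:np.concatenate([proj(ims[o[0]],W(T,loc[o[1]]))[0]-o[2:] for o in obs if o[0]==sub]))
    r=least_squares(g,[.49,.11,0]);print(sub,r.x.round(4),r.fun.round(2))
    if sub is None:T=r.x
np.save("T.npy",T)
for k in loc: print(k,W(T,loc[k]).round(4))
for n,im in ims.items():
  for sd in("left","right"):
    ss,p=profile(im,T,sd);print(n,sd);print(np.c_[ss,p.round()].astype(int).tolist())
E
```

```text
Traceback (most recent call last):
cv2.error: OpenCV(4.12.0) /io/opencv/modules/imgproc/src/shapedescr.cpp:361: error: (-201:Incorrect size of input array) There should be at least 5 points to fit the ellipse in function 'fitEllipseNoDirect'
```

```bash
cat > fit.py <<'E'
from h import *
import pickle
t,s=pickle.load(open("a0.pkl","rb"))
obs=[]
for n,im,reg in(("top",t,(240,160,315,218)),("side",s,(240,172,318,232))):
    A=im["avg"];x0,y0,x1,y1=reg;c=A[y0:y1,x0:x1]
    red=np.clip(c[...,0]-np.maximum(c[...,1],c[...,2])-40,0,None)
    yy,xx=np.mgrid[y0:y1,x0:x1]
    for lab,m in(("L",xx<278),("R",xx>=278)):
        w=red*m; obs.append((n,lab,(w*xx).sum()/w.sum(),(w*yy).sum()/w.sum()))
    d=c[...,2]-c[...,0]
    m=(yy>(182 if n=="top" else 192))*(yy<(206 if n=="top" else 216))*(xx>262)*(xx<(290 if n=="top" else 295))
    med=np.median(d[m]);th=med+.4*(np.percentile(d[m],97)-med);w=m&(d>th)
    pts=np.argwhere(w)[:,::-1]+[x0,y0]
    e=cv2.fitEllipse(pts.astype(np.float32)); obs.append((n,"C",*e[0])); print(n,med,th,len(pts),e)
for o in obs: print(o)
loc={"L":[-.02,.08,.082],"R":[-.02,-.08,.082],"C":[-.035,0,.04]}
ims={"top":t,"side":s}
f=lambda T:np.concatenate([proj(ims[o[0]],W(T,loc[o[1]]))[0]-o[2:] for o in obs])
for sub in(None,"top","side"):
    g=f if sub is None else (lambda T:np.concatenate([proj(ims[o[0]],W(T,loc[o[1]]))[0]-o[2:] for o in obs if o[0]==sub]))
    r=least_squares(g,[.49,.11,0]);print(sub,r.x.round(4),r.fun.round(2))
    if sub is None:T=r.x
np.save("T.npy",T)
for k in loc: print(k,W(T,loc[k]).round(4))
for n,im in ims.items():
  for sd in("left","right"):
    ss,p=profile(im,T,sd);print(n,sd);print(np.c_[ss,p.round()].astype(int).tolist())
E
python3 fit.py
```

```text
top -5.75 6.039999999999999 102 ((275.8050537109375, 192.92922973632812), (18.944345474243164, 22.240942001342773), 69.64237213134766)
side -19.75 -1.4499999999999993 84 ((281.15655517578125, 201.51986694335938), (13.758221626281738, 23.84774398803711), 83.60604095458984)
('top', 'L', np.float64(256.36460957178844), np.float64(184.52030856423173))
('top', 'R', np.float64(294.1978113774956), np.float64(187.40923899423606))
('top', 'C', 275.8050537109375, 192.92922973632812)
('side', 'L', np.float64(261.77652950730914), np.float64(186.4675148890092))
('side', 'R', np.float64(302.54846335697397), np.float64(194.04760369653988))
('side', 'C', 281.15655517578125, 201.51986694335938)
None [0.4897 0.1108 0.1501] [ 0.74  0.26  0.39  0.1   0.29  1.25 -0.05 -0.81 -0.41 -0.96 -0.48 -0.75]
top [0.4918 0.1134 0.1477] [ 0.28 -0.31 -0.1  -0.4  -0.18  0.72]
side [0.4854 0.1071 0.1534] [ 0.19  0.04 -0.02 -0.14 -0.16  0.11]
L [0.458  0.1869 0.082 ]
R [0.4819 0.0287 0.082 ]
C [0.4551 0.1055 0.04  ]
top left
[[-34, 226, 226, 217], [-32, 215, 215, 204], [-30, 191, 192, 180], [-28, 155, 159, 147], [-26, 1
[... 2125 characters left out ...]
 [-32, 219, 214, 197], [-30, 214, 208, 192], [-28, 210, 204, 188], [-26, 201, 193, 180], [-24, 178, 173, 160], [-22, 146, 146, 132], [-20, 116, 121, 105], [-18, 94, 106, 87], [-16, 86, 107, 81], [-14, 94, 124, 91], [-12, 115, 148, 111], [-10, 141, 172, 134], [-8, 166, 191, 156], [-6, 189, 206, 176], [-4, 205, 216, 190], [-2, 211, 219, 194], [0, 203, 214, 187], [2, 190, 207, 176], [4, 176, 198, 164], [6, 163, 188, 153], [8, 154, 181, 145], [10, 148, 174, 139], [12, 147, 169, 137], [14, 142, 165, 133], [16, 140, 165, 132], [18, 136, 166, 130], [20, 126, 162, 123], [22, 109, 151, 109], [24, 92, 138, 95], [26, 78, 125, 82], [28, 65, 108, 69], [30, 55, 86, 57], [32, 52, 70, 52], [34, 55, 60, 51]]
```

```bash
python3 - <<'E'
from h import *
o=get_obs();print(o["clock"],o["tool_pos"],o["gripper_width"]);M=R.from_quat(np.roll(o["tool_rot"],-1)).as_matrix();print(M.round(3))
E
```

```text
2.1 [0.16098937 0.65549206 0.24227411] 0.08559891615433797
[[ 0.971 -0.239 -0.   ]
 [-0.239 -0.971 -0.   ]
 [-0.     0.    -1.   ]]
```

Call:
step_arm(travel=[[4,-4,0],[7,-9,0],[10,-13,0],[13,-18,0],[16,-23,0],[19,-28,0],[22,-33,0],[25,-38,0],[28,-43,0],[29.7,-46.8,0]], dr=[[0,0,0],[0,0,0],[0,0,0],[0,0,0],[0,0,0],[0,0,0],[0,0,0],[0,0,0],[0,0,0],[0,0,0]], hand=[7,6,6,6,6,6,6,6,6,6], squeeze=40)

```text
clock: 3.1
tool_pos: [0.4323, 0.2351, 0.2428]
tool_rot: [-0.0, 0.993, -0.12, 0.0]
contact_force: [1.2, 0.7, 0.1]
gripper_width: 0.0604
grasp_force: 0.0
```

Call:
step_arm(travel=[[0,0,0],[0,0,0]], dr=[[0,0,0],[0,0,0]], hand=[6,6])

```text
clock: 3.3
tool_pos: [0.4321, 0.2357, 0.2426]
tool_rot: [-0.0, 0.993, -0.122, 0.0]
contact_force: [-0.2, -0.0, 0.6]
gripper_width: 0.0597
grasp_force: 0.0
```

```bash
python3 - <<'E'
from h import *
o=get_obs();print(o["clock"],o["tool_pos"],o["q"]);M=R.from_quat(np.roll(o["tool_rot"],-1)).as_matrix();print(M.round(3))
E
```

```text
3.3 [0.432063   0.23565544 0.24258596] [ 8.99630640e-01  5.36015201e-02 -3.79688384e-01 -2.00478128e-05
 -1.13680884e+00  4.27317378e-01]
[[ 0.97  -0.241  0.   ]
 [-0.241 -0.97   0.001]
 [ 0.    -0.001 -1.   ]]
```

Call:
step_arm(travel=[[1.3,-2.4,0],[2.6,-4.9,0],[2.6,-4.9,-4],[2.6,-4.9,-8],[2.6,-4.9,-12],[2.6,-4.9,-15],[2.6,-4.9,-17.5],[2.6,-4.9,-17.5],[2.6,-4.9,-17.5]], dr=[[0,0,-8],[0,0,-16],[0,0,-24],[0,0,-32],[0,0,-40],[0,0,-40],[0,0,-40],[0,0,-40],[0,0,-40]], hand=[6,6,6,6,6,6,6,6,6])

```text
clock: 4.2
tool_pos: [0.4575, 0.1888, 0.0676]
tool_rot: [0.0, 0.892, -0.452, 0.0]
contact_force: [1.3, 0.6, 0.7]
gripper_width: 0.0599
grasp_force: 0.0
```

```bash
python3 - <<'E'
from h import *
t=get_image("top");s=get_image("side")
c=lambda i:cv2.resize(i["img"][150:250,220:350,::-1],None,fx=6,fy=6,interpolation=cv2.INTER_CUBIC)[:300]
cv2.imwrite("pics/g1.png",np.vstack([c(t),c(s)]))
o=get_obs();print(o["tool_pos"],o["q"],o["contact_force"],o["ft_torque"])
E
```

```text
[0.45820305 0.18907369 0.06876108] [ 7.88916460e-01  2.55382057e-01 -5.99843680e-01  4.73864183e-04
 -7.13264162e-01 -1.56078678e-01] [-0.2797038   0.04288792 -0.58909726] [ 0.01416013 -0.03538404 -0.01687234]
```

View pics/g1.png

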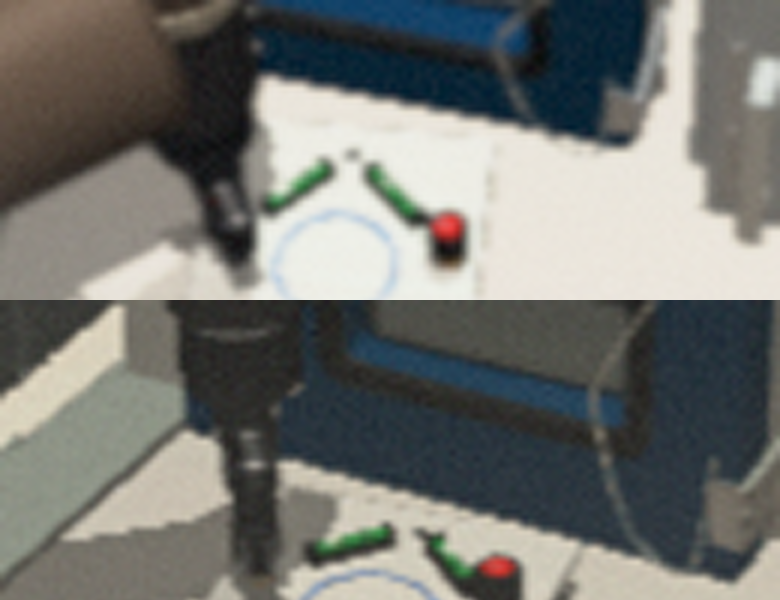

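The gripper straddles the left knob (hidden behind it at about (240,220) in the upper crop); both vials stay visible, so I can watch the bubble while turning. Closing.

Call:
step_arm(travel=[[0,0,0],[0,0,0],[0,0,0],[0,0,0]], dr=[[0,0,0],[0,0,0],[0,0,0],[0,0,0]], hand=[4,2.8,2.8,2.8], squeeze=25)

```text
clock: 4.7
tool_pos: [0.4575, 0.1879, 0.0685]
tool_rot: [-0.001, 0.892, -0.452, 0.0]
contact_force: [-4.0, -0.3, 9.0]
gripper_width: 0.0295
grasp_force: 24.2
```

```bash
python3 - <<'E'
from h import *
o=get_obs();print(o["clock"],o["tool_pos"],o["contact_force"],o["ft_torque"],o["gripper_width"],o["grasp_force"]);M=R.from_quat(np.roll(o["tool_rot"],-1)).as_matrix();print(M[:,1].round(3))
E
```

```text
4.7 [0.45754663 0.18790166 0.06847238] [-4.02204427 -0.34270985  8.9534319 ] [ 0.06638222  1.53471357 -0.03234351] 0.029536684277721003 24.182989597320557
[-0.807 -0.591 -0.001]
```

Call:
step_arm(travel=[[0,0,0],[0,0,0],[0,0,0],[0,0,0],[0,0,0],[0,0,0],[0,0,0],[0,0,0]], dr=[[0,0,8],[0,0,16],[0,0,24],[0,0,32],[0,0,40],[0,0,48],[0,0,54],[0,0,54]], hand=[2.8,2.8,2.8,2.8,2.8,2.8,2.8,2.8])

```text
clock: 5.5
tool_pos: [0.4572, 0.1873, 0.0685]
tool_rot: [0.0, 1.0, 0.004, 0.0]
contact_force: [-4.6, -1.7, 10.1]
gripper_width: 0.0293
grasp_force: 24.3
```

```bash
cat > m.py <<'E'
from h import *
import sys
# bubble measure: per-camera registration by vial ends; whiteness = R relative to G along profile
T=np.load("T.npy")
def meas(im,sd,best=None):
    # search cross-axis / height: shift pixel-plane by trying z values and lateral offsets maximizing greenness
    b=None
    for dx in np.arange(-.008,.0081,.002):
        for dy in np.arange(-.008,.0081,.002):
            TT=T+[dx,dy,0]; ss,p=profile(im,TT,sd,lo=-36,hi=36)
            g=p[:,1]-.5*(p[:,0]+p[:,2]); sc=g[(abs(ss)<=22)].sum()-g[abs(ss)>30].sum()*2
            if b is None or sc>b[0]: b=(sc,dx,dy,ss,p,g)
    return b
if __name__=="__main__":
    for n in("top","side"):
        im=avg(n,6)
        for sd in sys.argv[1:] or("left","right"):
            sc,dx,dy,ss,p,g=meas(im,sd); r=p[:,0]/p[:,1]
            # green extent centre by half level
            h=g>.5*np.percentile(g,85); gs=ss[h]
            w=np.clip(r-np.median(r[abs(ss)<=20])-.03,0,None)*(abs(ss)<=19); 
            print(n,sd,"dxy",round(dx,3),round(dy,3),"green",gs.min(),gs.max(),"bub",round((w*ss).sum()/max(w.sum(),1e-9),1))
            print("  s",ss[4:-4].tolist());print("  G",p[4:-4,1].astype(int).tolist());print("  r",(100*r[4:-4]).astype(int).tolist());print("  g",g[4:-4].astype(int).tolist())
E
python3 m.py; python3 -c "
from h import *
o=get_obs();print(o['clock'],o['contact_force'],o['ft_torque'])"
```

```text
top left dxy 0.008 -0.006 green -12 12 bub -14.3
  s [-28, -26, -24, -22, -20, -18, -16, -14, -12, -10, -8, -6, -4, -2, 0, 2, 4, 6, 8, 10, 12, 14, 16, 18, 20, 22, 24, 26, 28]
  G [216, 225, 225, 214, 190, 157, 130, 117, 119, 132, 143, 147, 148, 147, 140, 130, 121, 112, 101, 88, 78, 69, 58, 47, 39, 35, 32, 28, 27]
  r [100, 100, 100, 100, 99, 96, 89, 75, 62, 57, 56, 53, 52, 52, 50, 49, 48, 47, 48, 48, 50, 55, 58, 63, 72, 83, 92, 93, 92]
  g [4, 4, 4, 5, 6, 9, 15, 27, 41, 51, 58, 63, 64, 64, 62, 59, 57, 53, 47, 40, 33, 27, 21, 14, 8, 4, 1, 1, 1]
top right dxy -0.002 0.002 green -26 22 bub -10.2
  s [-28, -26, -24, -22, -20, -18, -16, -14, -12, -10, -8, -6, -4, -2, 0, 2, 4, 6, 8, 10, 12, 14, 16, 18, 20, 22, 24, 26, 28]
  G [126, 116, 117, 123, 131, 136, 144, 154, 161, 161, 160, 157, 149, 144, 141, 136, 130, 127, 127, 127, 133, 137, 134, 126, 118, 104, 84, 69, 63]
  r [88, 75, 63, 56, 56, 60, 67, 74, 78, 79, 77, 73, 66, 60, 56, 55, 53, 54, 54, 52, 51, 50, 49, 50, 55, 61, 70, 81, 91]
  g [16, 28, 40, 49, 52, 50, 45, 39, 34, 33, 35, 40, 47, 52, 55, 56, 55, 53, 53, 56, 59, 62, 62, 57, 49, 3
[... 512 characters left out ...]
2, 57, 52, 47, 42, 39, 41, 50, 59, 64, 62, 56, 44, 27, 12, 3]
side right dxy -0.008 -0.004 green -24 24 bub -7.9
  s [-28, -26, -24, -22, -20, -18, -16, -14, -12, -10, -8, -6, -4, -2, 0, 2, 4, 6, 8, 10, 12, 14, 16, 18, 20, 22, 24, 26, 28]
  G [92, 77, 78, 92, 109, 126, 140, 152, 156, 156, 154, 153, 150, 146, 143, 136, 127, 121, 121, 123, 124, 127, 130, 127, 114, 97, 79, 62, 51]
  r [95, 82, 63, 53, 49, 52, 60, 69, 76, 80, 80, 79, 75, 69, 64, 60, 57, 56, 57, 58, 55, 52, 50, 48, 48, 52, 63, 77, 90]
  g [7, 15, 27, 40, 51, 56, 52, 44, 37, 32, 32, 34, 38, 44, 49, 51, 50, 49, 48, 49, 52, 56, 60, 60, 54, 43, 28, 14, 6]
6.1 [-4.71441059 -1.60001559 10.71914934] [-0.63424706  1.75227397  0.03034455]
```

```bash
python3 - <<'E'
from m import *
import pickle
t,s=pickle.load(open("a0.pkl","rb"))
for n,im in(("top",t),("side",s)):
    sc,dx,dy,ss,p,g=meas(im,"left");r=p[:,0]/p[:,1]
    print(n,dx,dy);print(ss[4:-4].tolist());print((100*r[4:-4]).astype(int).tolist());print(p[4:-4,1].astype(int).tolist())
E
```

```text
top 0.0 0.0
[-28, -26, -24, -22, -20, -18, -16, -14, -12, -10, -8, -6, -4, -2, 0, 2, 4, 6, 8, 10, 12, 14, 16, 18, 20, 22, 24, 26, 28]
[97, 89, 76, 63, 57, 56, 55, 54, 54, 55, 55, 55, 55, 56, 55, 58, 66, 74, 81, 85, 85, 82, 76, 68, 63, 60, 59, 64, 76]
[159, 130, 116, 118, 130, 141, 143, 142, 139, 134, 132, 135, 140, 144, 143, 143, 149, 152, 153, 158, 161, 161, 159, 154, 148, 134, 116, 100, 92]
side -0.008 -0.008
[-28, -26, -24, -22, -20, -18, -16, -14, -12, -10, -8, -6, -4, -2, 0, 2, 4, 6, 8, 10, 12, 14, 16, 18, 20, 22, 24, 26, 28]
[101, 85, 63, 50, 48, 47, 49, 53, 56, 58, 57, 54, 50, 49, 48, 50, 52, 58, 67, 74, 75, 72, 67, 61, 56, 56, 62, 75, 92]
[125, 102, 105, 120, 137, 144, 141, 137, 129, 121, 120, 126, 134, 138, 136, 134, 129, 128, 130, 136, 146, 153, 151, 142, 131, 114, 90, 68, 51]
```

Call:
step_arm(travel=[[0,0,0],[0,0,0],[0,0,0],[0,0,0],[0,0,0],[0,0,0]], dr=[[0,0,8],[0,0,16],[0,0,24],[0,0,32],[0,0,35],[0,0,35]], hand=[2.8,2.8,2.8,2.8,2.8,2.8])

```text
clock: 6.7
tool_pos: [0.4573, 0.1869, 0.0684]
tool_rot: [0.0, 0.953, 0.303, -0.0]
contact_force: [-3.0, -3.5, 11.0]
gripper_width: 0.0292
grasp_force: 24.3
```

```bash
python3 m.py left| tail -5; python3 -c "
from h import *
o=get_obs();print(o['clock'],o['contact_force'],o['ft_torque'],o['q'])"
```

```text
side left dxy -0.008 -0.008 green -24 24 bub 0.3
  s [-28, -26, -24, -22, -20, -18, -16, -14, -12, -10, -8, -6, -4, -2, 0, 2, 4, 6, 8, 10, 12, 14, 16, 18, 20, 22, 24, 26, 28]
  G [119, 92, 87, 98, 119, 131, 134, 133, 125, 113, 101, 103, 115, 124, 122, 115, 104, 94, 86, 80, 78, 82, 87, 88, 86, 81, 71, 59, 47]
  r [103, 92, 70, 53, 47, 45, 47, 50, 53, 59, 65, 76, 84, 88, 88, 85, 79, 74, 72, 71, 67, 63, 61, 60, 61, 63, 67, 76, 88]
  g [2, 10, 25, 43, 57, 66, 65, 61, 54, 43, 34, 27, 26, 25, 25, 25, 26, 26, 24, 23, 25, 29, 32, 33, 32, 29, 23, 14, 7]
7.3 [-3.27693714 -4.56500278  9.59967584] [-1.37111556  1.2260635   0.06130525] [ 7.87152577e-01  2.54791080e-01 -6.01880204e-01  7.76552396e-04
 -7.14559853e-01  1.39751560e+00]
```

Call:
step_arm(travel=[[0,0,0],[0,0,0],[0,0,3],[0,0,7],[0.7,-4,7],[1.2,-8,7],[1.8,-12,7],[2.4,-15.8,7],[2.4,-15.8,7]], dr=[[0,0,0],[0,0,0],[0,0,0],[0,0,0],[0,0,0],[0,0,0],[0,0,0],[0,0,0],[0,0,0]], hand=[5,6,6,6,6,6,6,6,6])

```text
clock: 8.2
tool_pos: [0.4814, 0.0266, 0.1373]
tool_rot: [0.0, 0.954, 0.301, -0.0]
contact_force: [0.3, 0.9, 0.5]
gripper_width: 0.0602
grasp_force: 0.0
```

```bash
python3 m.py left; python3 -c "
from h import *
o=get_obs();print(o['clock'],o['contact_force'],o['ft_torque'],o['q'],o['tool_pos'])"
```

```text
top left dxy 0.008 -0.006 green -12 10 bub 6.0
  s [-28, -26, -24, -22, -20, -18, -16, -14, -12, -10, -8, -6, -4, -2, 0, 2, 4, 6, 8, 10, 12, 14, 16, 18, 20, 22, 24, 26, 28]
  G [121, 132, 135, 128, 113, 94, 77, 68, 68, 76, 84, 88, 90, 90, 86, 83, 81, 79, 75, 69, 62, 56, 52, 53, 55, 57, 58, 59, 60]
  r [102, 102, 103, 103, 103, 101, 95, 82, 68, 60, 57, 55, 55, 55, 55, 56, 60, 67, 74, 81, 90, 102, 110, 115, 119, 121, 122, 122, 121]
  g [1, 1, 1, 1, 1, 2, 5, 12, 20, 28, 33, 36, 37, 37, 35, 33, 30, 27, 22, 16, 10, 4, 1, 0, 0, -1, -2, -2, -1]
side left dxy -0.008 -0.008 green -22 24 bub -0.8
  s [-28, -26, -24, -22, -20, -18, -16, -14, -12, -10, -8, -6, -4, -2, 0, 2, 4, 6, 8, 10, 12, 14, 16, 18, 20, 22, 24, 26, 28]
  G [77, 64, 62, 70, 81, 88, 88, 86, 83, 80, 80, 95, 117, 129, 127, 117, 103, 92, 85, 81, 81, 84, 89, 90, 87, 80, 71, 59, 47]
  r [103, 95, 81, 66, 60, 57, 57, 58, 62, 66, 69, 78, 85, 87, 87, 84, 78, 72, 69, 68, 65, 62, 61, 61, 61, 63, 66, 74, 87]
  g [2, 5, 13, 23, 31, 35, 35, 33, 30, 26, 25, 25, 26, 27, 27, 26, 27, 27, 27, 26, 27, 30, 33, 33, 32, 28, 23, 15, 7]
8.8 [-0.25578054 -0.24416561  0.42910424] [-0.00969255 -0.02165651 -0.00933039] [ 4.71462884e-01  1.41516592e-01 -5.47659856e-01  9.45071548e-06
 -8.81658647e-01  1.71451207e+00] [0.48145798 0.03016123 0.13728326]
```

Call:
step_arm(travel=[[0,-0.1,-4],[0,-0.1,-7],[0,-0.1,-7],[0,-0.1,-7],[0,-0.1,-7],[0,-0.1,-7]], dr=[[0,0,0],[0,0,0],[0,0,0],[0,0,0],[0,0,0],[0,0,0]], hand=[6,6,4,2.8,2.8,2.8])

```text
clock: 9.4
tool_pos: [0.4815, 0.0291, 0.0681]
tool_rot: [-0.0, 0.953, 0.302, 0.0]
contact_force: [-1.8, 2.8, -4.4]
gripper_width: 0.0294
grasp_force: 25.4
```

Gripped at 29 mm with low side force. Turn clockwise about 70°.

Call:
step_arm(travel=[[0,0,0],[0,0,0],[0,0,0],[0,0,0],[0,0,0],[0,0,0],[0,0,0],[0,0,0],[0,0,0],[0,0,0]], dr=[[0,0,-8],[0,0,-16],[0,0,-24],[0,0,-32],[0,0,-40],[0,0,-48],[0,0,-56],[0,0,-64],[0,0,-68],[0,0,-68]], hand=[2.8,2.8,2.8,2.8,2.8,2.8,2.8,2.8,2.8,2.8])

```text
clock: 10.4
tool_pos: [0.4814, 0.0285, 0.068]
tool_rot: [-0.0, 0.959, -0.283, 0.0]
contact_force: [-1.4, -0.4, -2.9]
gripper_width: 0.0293
grasp_force: 25.7
```

```bash
python3 - <<'E'
from h import *
t=avg("top",4);s=avg("side",4)
c=lambda i,x,y:cv2.resize(i["avg"][y:y+45,x:x+80,::-1],None,fx=6.6,fy=6.6,interpolation=cv2.INTER_CUBIC).clip(0,255).astype(np.uint8)
cv2.imwrite("pics/g2.png",np.vstack([c(t,240,165),c(s,245,175)]))
o=get_obs();print(o["clock"],o["contact_force"],o["ft_torque"],o["tool_pos"])
E
```

```text
10.8 [-5.08170243 -2.8095878   7.15845597] [-0.84923411  1.73194874  0.0157235 ] [0.48147917 0.02855775 0.06783861]
```

View pics/g2.png

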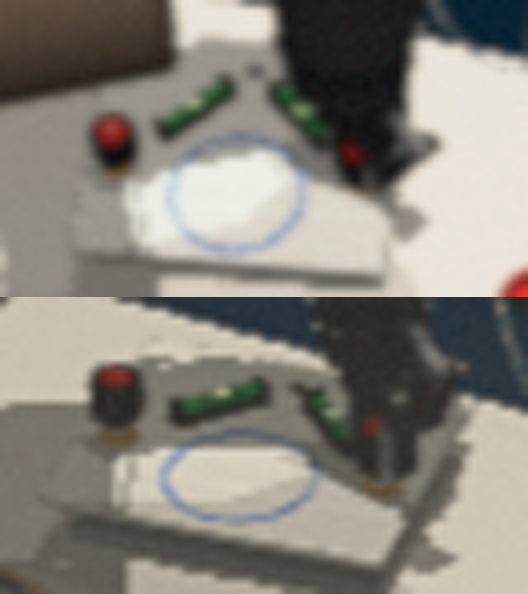

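Call:
step_arm(travel=[[0,0,0],[0,0,0],[0,0,3],[0,0,8],[-0.7,-5,10],[-1.4,-10,10],[-2.1,-15,10],[-2.8,-20,10],[-3.5,-25,10],[-4.3,-30,10]], dr=[[0,0,0],[0,0,0],[0,0,0],[0,0,8],[0,0,16],[0,0,24],[0,0,32],[0,0,41.5],[0,0,41.5],[0,0,41.5]], hand=[5,6,6,6,7,8.5,8.5,8.5,8.5,8.5])

```text
clock: 11.8
tool_pos: [0.4434, -0.2443, 0.1679]
tool_rot: [0.0, 0.997, 0.078, 0.001]
contact_force: [0.5, -0.2, -0.7]
gripper_width: 0.085
grasp_force: 0.0
```

```bash
python3 m.py; python3 - <<'E'
from h import *
t=avg("top",4);s=avg("side",4)
c=lambda i,x,y:cv2.resize(i["avg"][y:y+45,x:x+80,::-1],None,fx=6.6,fy=6.6,interpolation=cv2.INTER_CUBIC).clip(0,255).astype(np.uint8)
cv2.imwrite("pics/g3.png",np.vstack([c(t,240,165),c(s,245,175)]))
o=get_obs();print(o["clock"],o["tool_pos"],o["q"])
E
```

```text
12.5 [ 0.44322206 -0.24193583  0.16739009] [-1.10030566e-01  1.43909391e-01 -4.63228723e-01  1.05793379e-05
 -9.63430281e-01  1.83395096e+00]Traceback (most recent call last):
  File "m.py", line 22, in <module>
    print(n,sd,"dxy",round(dx,3),round(dy,3),"green",gs.min(),gs.max(),"bub",round((w*ss).sum()/max(w.sum(),1e-9),1))
                                                     ~~~~~~^^
    return umr_minimum(a, axis, None, out, keepdims, initial, where)
ValueError: zero-size array to reduction operation minimum which has no identity
```

View pics/g3.png

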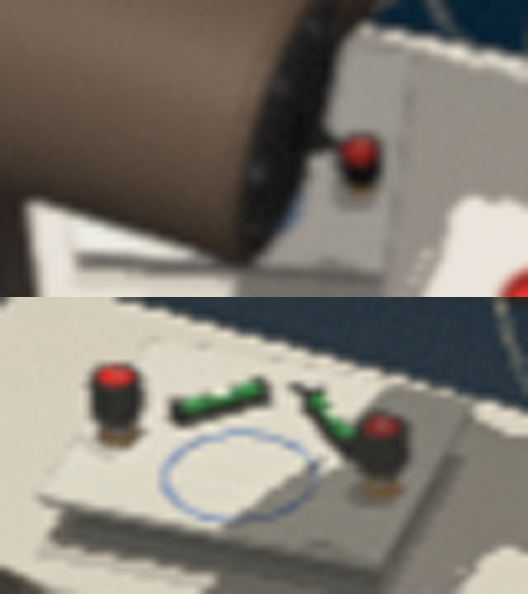

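The top view is blocked by the forearm; in the side view both bubbles look central (left at (220,390), right at (325,412)). I move above the dish and measure with a clear view.

Call:
step_arm(travel=[[-0.7,-4.5,0],[-1.3,-9,0],[-1.3,-9,0]], dr=[[0,0,0],[0,0,0],[0,0,0]], hand=[8.5,8.5,8.5])

```text
clock: 12.8
tool_pos: [0.4295, -0.3359, 0.1671]
tool_rot: [0.0, 0.997, 0.075, -0.0]
contact_force: [-1.4, 0.7, -0.5]
gripper_width: 0.085
grasp_force: 0.0
```

```bash
python3 m.py; python3 - <<'E'
from h import *
import pickle
t0,s0=pickle.load(open("a0.pkl","rb"))
o=get_obs();print(o["clock"],o["tool_pos"],o["q"])
# dish from initial pictures: bright/dark local structure -> rect from networks again
for n in("top","side"):
    im=get_image(n)
    for r in look_for(im,"dish")[:3]:
        b=r["rect"];print(n,round(r["p"],2),np.round(b,1),atz(im,((b[0]+b[2])/2,(b[1]+b[3])/2),.011).round(3))
for n,i,b in(("top",t0,(355,205,395,240)),("side",s0,(365,225,410,265))):
    c=i["avg"][b[1]:b[3],b[0]:b[2],::-1];cv2.imwrite(f"pics/d{n}.png",cv2.resize(c,None,fx=8,fy=8,interpolation=cv2.INTER_CUBIC))
a=cv2.imread("pics/dtop.png");b=cv2.imread("pics/dside.png");f=np.zeros((320,700,3),np.uint8);f[:a.shape[0],:a.shape[1]]=a;f[:b.shape[0],330:330+b.shape[1]]=b;cv2.imwrite("pics/d.png",f)
E
```

```text
13.1 [ 0.43018672 -0.33167749  0.16739217] [-2.95991716e-01  2.05913401e-01 -3.84231341e-01 -8.83910202e-05
 -9.80528492e-01  2.01992943e+00]
top 0.72 [340.9 204.7 355.4 219.9] [ 0.456 -0.212  0.011]
top 0.66 [366.7 216.4 381.8 229. ] [ 0.433 -0.329  0.011]
top 0.59 [315.7 205.5 330.9 219.9] [ 0.43  -0.109  0.011]
side 0.78 [381.2 237.7 395.7 255.9] [ 0.417 -0.335  0.011]
side 0.74 [321.6 220.5 336.5 236.2] [ 0.419 -0.111  0.011]
side 0.71 [345.1 225.7 365.2 240.7] [ 0.435 -0.205  0.011]Traceback (most recent call last):
  File "m.py", line 22, in <module>
    print(n,sd,"dxy",round(dx,3),round(dy,3),"green",gs.min(),gs.max(),"bub",round((w*ss).sum()/max(w.sum(),1e-9),1))
                                                     ~~~~~~^^
    return umr_minimum(a, axis, None, out, keepdims, initial, where)
ValueError: zero-size array to reduction operation minimum which has no identity
[ WARN:0@2.411] global loadsave.cpp:1063 imwrite_ Unsupported depth image for selected encoder is fallbacked to CV_8U.
```

View pics/d.png

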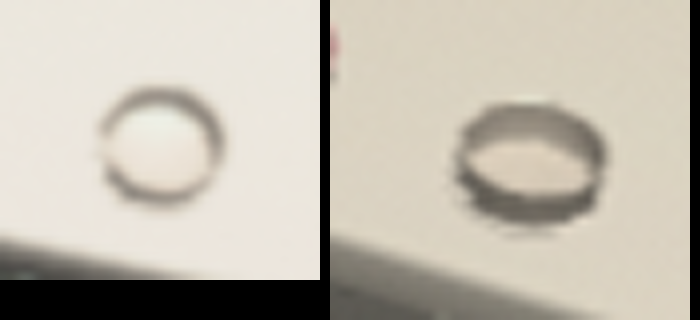

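```bash
sed -i 's/"green",gs.min(),gs.max(),/"green",gs[:1],gs[-1:],/' m.py; python3 m.py; python3 - <<'E'
from h import *
t=get_image("top");s=get_image("side")
print(atz(t,(374.6,222.9),.0105),atz(s,(389.6,244.8),.0105),atz(s,(389.6,243.1),.021))
c=lambda i,x,y:cv2.resize(i["img"][y:y+45,x:x+80,::-1],None,fx=6.6,fy=6.6,interpolation=cv2.INTER_CUBIC)
cv2.imwrite("pics/g4.png",np.vstack([c(t,240,165),c(s,245,175)]))
E
```

```text
top left dxy 0.008 -0.004 green [] [] bub 0.0
  s [-28, -26, -24, -22, -20, -18, -16, -14, -12, -10, -8, -6, -4, -2, 0, 2, 4, 6, 8, 10, 12, 14, 16, 18, 20, 22, 24, 26, 28]
  G [86, 85, 85, 84, 83, 83, 83, 82, 82, 81, 80, 79, 79, 77, 77, 76, 76, 75, 74, 73, 72, 71, 70, 69, 68, 67, 65, 64, 63]
  r [120, 120, 120, 120, 120, 120, 119, 119, 119, 120, 120, 119, 120, 121, 121, 120, 120, 120, 120, 120, 120, 120, 121, 121, 121, 121, 122, 122, 122]
  g [-1, -1, -1, -1, -1, -1, -1, -1, -1, -1, -1, -1, -1, -2, -1, -1, 0, -1, -1, -1, -1, -1, -1, -1, -1, -1, -2, -2, -2]
top right dxy 0.008 -0.004 green [10] [28] bub 0.0
  s [-28, -26, -24, -22, -20, -18, -16, -14, -12, -10, -8, -6, -4, -2, 0, 2, 4, 6, 8, 10, 12, 14, 16, 18, 20, 22, 24, 26, 28]
  G [92, 91, 90, 89, 89, 88, 87, 85, 83, 81, 81, 80, 79, 75, 68, 61, 53, 46, 40, 36, 34, 33, 31, 30, 30, 29, 28, 28, 27]
  r [120, 120, 121, 120, 120, 120, 120, 120, 120, 120, 119, 119, 119, 119, 118, 117, 115, 112, 109, 107, 105, 104, 102, 100, 101, 103, 104, 102, 102]
  g [-2, -2, -2, -1, -1, -1, -1, -1, -1, -1, -1, -1, -1, -1, -1, -1, 0, 0, 0, 0, 0, 0, 0,
[... 565 characters left out ...]
4, 63, 56, 45, 31, 13]
side right dxy -0.008 -0.004 green [-24] [24] bub -1.6
  s [-28, -26, -24, -22, -20, -18, -16, -14, -12, -10, -8, -6, -4, -2, 0, 2, 4, 6, 8, 10, 12, 14, 16, 18, 20, 22, 24, 26, 28]
  G [97, 82, 84, 99, 118, 132, 136, 133, 126, 127, 141, 162, 178, 184, 183, 173, 159, 145, 138, 134, 131, 134, 138, 135, 121, 104, 84, 65, 53]
  r [95, 81, 62, 51, 46, 46, 48, 53, 59, 66, 75, 82, 86, 85, 83, 80, 76, 71, 66, 61, 55, 52, 50, 48, 47, 50, 61, 76, 89]
  g [7, 16, 30, 45, 58, 66, 65, 58, 48, 40, 34, 29, 27, 29, 33, 37, 39, 42, 45, 49, 55, 60, 64, 65, 59, 47, 30, 15, 6]
[ 0.43276742 -0.33052719  0.0105    ] [ 0.42936641 -0.33528112  0.0105    ] [ 0.42566906 -0.33554145  0.021     ]
```

View pics/g4.png

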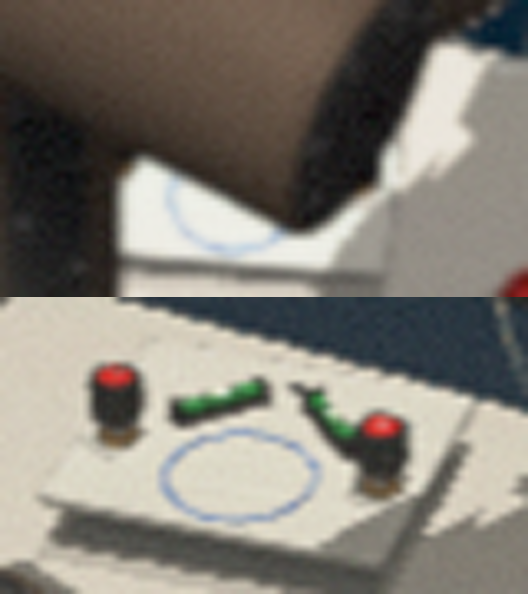

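Both bubbles read near centre from the side (left about −1 mm, right about −1.5 mm), but that view runs along the right vial. A quick swing left will give a clear top view to confirm.

Call:
step_arm(travel=[[1,5,1],[2,10,2],[3,15,3],[4,20,4],[5,25,5],[5,30,6],[5,35,7],[5,40,7],[4,45,7],[3,50,7]], dr=[[0,0,0],[0,0,0],[0,0,0],[0,0,0],[0,0,0],[0,0,0],[0,0,0],[0,0,0],[0,0,0],[0,0,0]], hand=[8.5,8.5,8.5,8.5,8.5,8.5,8.5,8.5,8.5,8.5])

```text
clock: 15.0
tool_pos: [0.462, 0.1566, 0.2377]
tool_rot: [-0.0, 0.997, 0.076, 0.0]
contact_force: [1.0, 0.2, 0.6]
gripper_width: 0.0847
grasp_force: 0.0
```

Call:
step_arm(travel=[[-1,5,0],[-3,10,0],[-5,15,0],[-7,20,0],[-10,24,0],[-10,24,0]], dr=[[0,0,0],[0,0,0],[0,0,0],[0,0,0],[0,0,0],[0,0,0]], hand=[8.5,8.5,8.5,8.5,8.5,8.5])

```text
clock: 15.6
tool_pos: [0.3604, 0.3979, 0.237]
tool_rot: [-0.0, 0.997, 0.077, 0.0]
contact_force: [1.6, 0.1, -0.3]
gripper_width: 0.0846
grasp_force: 0.0
```

```bash
python3 m.py |head -10; python3 - <<'E'
from h import *
o=get_obs();print(o["clock"],o["tool_pos"],o["q"],o["tool_rot"])
t=avg("top",4)
c=lambda i,x,y:cv2.resize(i["avg"][y:y+45,x:x+80,::-1],None,fx=10,fy=10,interpolation=cv2.INTER_CUBIC).clip(0,255).astype(np.uint8)
cv2.imwrite("pics/g5.png",c(t,240,165))
E
```

```text
top left dxy -0.002 0.0 green [-24] [24] bub -0.6
  s [-28, -26, -24, -22, -20, -18, -16, -14, -12, -10, -8, -6, -4, -2, 0, 2, 4, 6, 8, 10, 12, 14, 16, 18, 20, 22, 24, 26, 28]
  G [129, 107, 104, 114, 127, 133, 138, 141, 138, 134, 137, 143, 150, 158, 164, 164, 158, 147, 140, 136, 132, 135, 137, 137, 130, 115, 99, 86, 85]
  r [95, 83, 67, 57, 53, 51, 50, 52, 54, 57, 65, 72, 80, 83, 82, 80, 75, 68, 61, 56, 53, 52, 52, 55, 57, 57, 61, 71, 86]
  g [9, 18, 32, 45, 53, 59, 62, 60, 57, 52, 45, 36, 28, 25, 28, 31, 36, 43, 50, 54, 57, 58, 59, 56, 51, 44, 35, 23, 12]
top right dxy -0.002 0.002 green [-26] [22] bub -2.5
  s [-28, -26, -24, -22, -20, -18, -16, -14, -12, -10, -8, -6, -4, -2, 0, 2, 4, 6, 8, 10, 12, 14, 16, 18, 20, 22, 24, 26, 28]
  G [127, 117, 118, 126, 133, 134, 133, 131, 130, 132, 145, 161, 170, 173, 172, 163, 150, 138, 132, 130, 135, 139, 135, 128, 119, 103, 83, 70, 67]
  r [88, 75, 63, 55, 54, 54, 55, 58, 62, 67, 72, 76, 77, 77, 76, 74, 70, 65, 62, 56, 53, 51, 50, 51, 55, 61, 69, 81, 92]
  g [16, 28, 40, 51, 56, 56, 54, 50, 45, 39, 36, 34, 35, 36, 37, 38, 41, 43, 46, 52, 57, 61, 61, 57, 49, 37, 23, 12, 6]
16.2 [0.36284917 0.39397817 0.23740623] [ 1.19273485e+00  1.32714949e-01 -3.02375071e-01  1.28257435e-06
 -1.13549572e+00  5.28964499e-01] [-9.43953546e-05  9.97154859e-01  7.53802101e-02  4.66547442e-05]
```

View pics/g5.png

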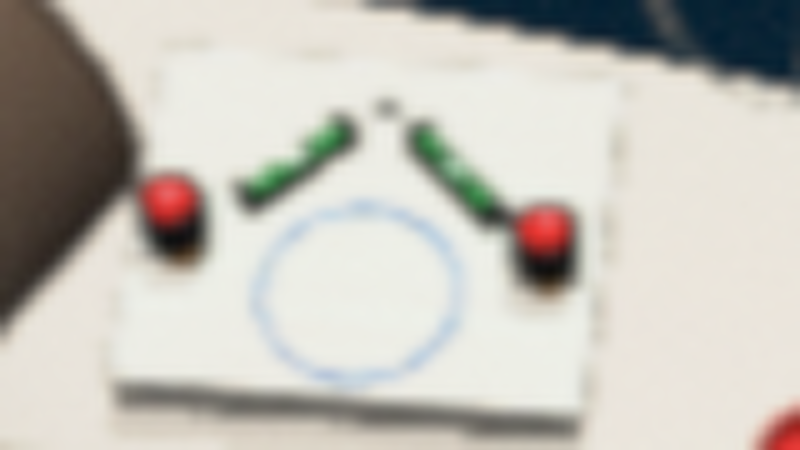

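Both bubbles sit at the middle between the marks in the top view (left (295,165), right (455,168)). Level confirmed; now the dish.

```bash
python3 - <<'E'
from h import *
t=get_image("top");s=get_image("side");T=np.load("T.npy")
for u in((275.4,193.95),(275.8,192.93)):print(atz(t,u,.04))
print(atz(s,(281.16,201.52),.04),W(T,[-.035,0,.04]))
E
```

```text
[0.45552728 0.10873133 0.04      ]
[0.46081857 0.10845206 0.04      ]
[0.45171369 0.10153922 0.04      ] [0.45513675 0.10551721 0.04      ]
```

Call:
step_arm(travel=[[3,-5,0],[6,-10,0],[8,-15,0],[10,-20,0],[11,-25,0],[12,-30,0],[12,-35,0],[12,-40,0],[11,-45,0],[11,-50,0]], dr=[[0,0,0],[0,0,0],[0,0,0],[0,0,0],[0,0,0],[0,0,0],[0,0,0],[0,0,0],[0,0,0],[0,0,0]], hand=[8.5,8.5,8.5,8.5,8.5,8.5,8.5,8.5,8.5,8.5])

```text
clock: 17.5
tool_pos: [0.4729, -0.0816, 0.2376]
tool_rot: [-0.0, 0.997, 0.076, 0.0]
contact_force: [1.2, 0.1, 0.5]
gripper_width: 0.0851
grasp_force: 0.0
```

Call:
step_arm(travel=[[-0.5,-5,0],[-1,-10,-3],[-2,-15,-6],[-3,-20,-9],[-4.2,-24.6,-12],[-4.2,-24.6,-12],[-4.2,-24.6,-12]], dr=[[0,0,0],[0,0,0],[0,0,0],[0,0,0],[0,0,0],[0,0,0],[0,0,0]], hand=[8.5,8.5,8.5,8.5,8.5,8.5,8.5])

```text
clock: 18.2
tool_pos: [0.429, -0.3278, 0.1142]
tool_rot: [-0.001, 0.997, 0.074, -0.002]
contact_force: [-0.5, 0.1, 0.3]
gripper_width: 0.0852
grasp_force: 0.0
```

Call:
step_arm(travel=[[0,0,-3],[0,0,-6],[0,0,-6],[0,0,-6]], dr=[[0,0,0],[0,0,0],[0,0,0],[0,0,0]], hand=[8.5,8.5,8.5,8.5], squeeze=20)

```text
clock: 18.6
tool_pos: [0.4319, -0.3256, 0.0578]
tool_rot: [0.0, 0.997, 0.076, -0.0]
contact_force: [0.1, 0.1, 0.7]
gripper_width: 0.0848
grasp_force: 0.0
```

```bash
python3 - <<'E'
from h import *
t=get_image("top");s=get_image("side")
c=lambda i,x,y:cv2.resize(i["img"][y:y+45,x:x+80,::-1],None,fx=6.6,fy=6.6,interpolation=cv2.INTER_CUBIC)
cv2.imwrite("pics/g6.png",np.vstack([c(t,335,200),c(s,350,220)]))
o=get_obs();print(o["tool_pos"])
E
```

```text
[ 0.43285268 -0.3259137   0.05895611]
```

View pics/g6.png

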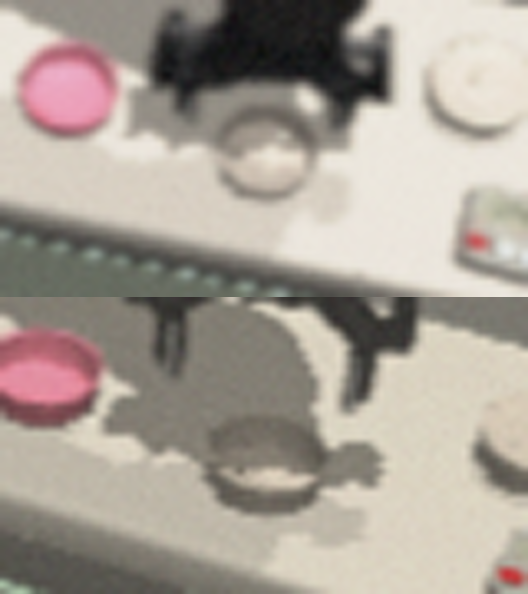

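The fingers straddle the dish, slightly left of centre; shift 7 mm right, descend and close.

Call:
step_arm(travel=[[-0.2,-0.7,-1.5],[-0.2,-0.7,-3],[-0.2,-0.7,-4.5],[-0.2,-0.7,-4.5],[-0.2,-0.7,-4.5],[-0.2,-0.7,-4.5],[-0.2,-0.7,-4.5]], dr=[[0,0,0],[0,0,0],[0,0,0],[0,0,0],[0,0,0],[0,0,0],[0,0,0]], hand=[8.5,8.5,8.5,7.5,6.8,6.2,6.2])

```text
clock: 19.4
tool_pos: [0.4305, -0.333, 0.0137]
tool_rot: [0.001, 0.997, 0.076, 0.001]
contact_force: [-1.0, 1.7, 4.1]
gripper_width: 0.0619
grasp_force: 3.6
```

Call:
step_arm(travel=[[0,0,0],[0,0,0],[0,0,0]], dr=[[0,0,0],[0,0,0],[0,0,0]], hand=[5.8,5.5,5.5])

```text
clock: 19.7
tool_pos: [0.4305, -0.333, 0.0139]
tool_rot: [0.001, 0.997, 0.076, 0.001]
contact_force: [-1.0, 3.9, 10.8]
gripper_width: 0.0611
grasp_force: 19.3
```

Call:
step_arm(travel=[[0,0,0.5],[0,0,1],[0,0,2],[0,0,3],[0,0,4],[0,0,4]], dr=[[0,0,0],[0,0,0],[0,0,0],[0,0,0],[0,0,0],[0,0,0]], hand=[5.5,5.5,5.5,5.5,5.5,5.5])

```text
clock: 20.3
tool_pos: [0.4306, -0.3332, 0.0542]
tool_rot: [0.001, 0.997, 0.076, 0.001]
contact_force: [0.3, 0.1, -0.6]
gripper_width: 0.0607
grasp_force: 21.8
```

```bash
python3 - <<'E'
from h import *
s=get_image("side");t=get_image("top")
c=lambda i,x,y:cv2.resize(i["img"][y:y+45,x:x+80,::-1],None,fx=6.6,fy=6.6,interpolation=cv2.INTER_CUBIC)
cv2.imwrite("pics/g7.png",np.vstack([c(t,335,195),c(s,350,215)]))
o=get_obs();print(o["clock"],o["tool_pos"],o["gripper_width"],o["grasp_force"])
E
```

```text
20.4 [ 0.42969766 -0.33279072  0.0526812 ] 0.06078935881728524 21.802452997653745
```

View pics/g7.png

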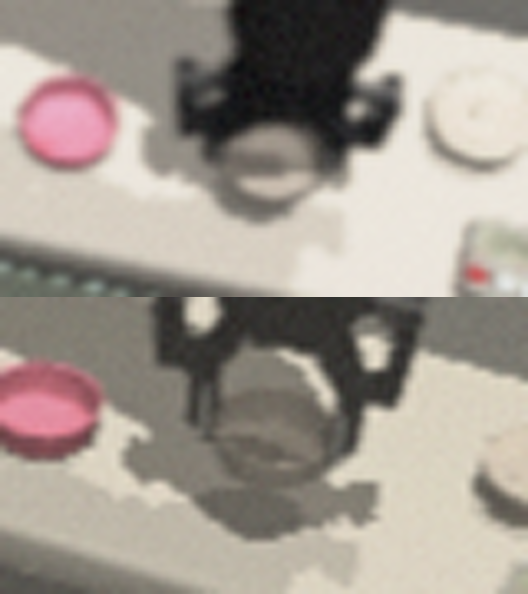

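Dish is held level between the pads and clear of the bench. Lift and carry.

Call:
step_arm(travel=[[0,0,2],[0,0,5],[0,1,8],[0.2,3,11],[0.5,6,11],[0.7,9,11],[1,12,11],[1.2,15,11],[1.4,18,11],[1.6,21,11]], dr=[[0,0,0],[0,0,0],[0,0,0],[0,0,0],[0,0,0],[0,0,0],[0,0,0],[0,0,0],[0,0,0],[0,0,0]], hand=[5.5,5.5,5.5,5.5,5.5,5.5,5.5,5.5,5.5,5.5])

```text
clock: 21.4
tool_pos: [0.4451, -0.1216, 0.1618]
tool_rot: [-0.0, 0.997, 0.076, -0.0]
contact_force: [0.6, -0.5, 0.0]
gripper_width: 0.0612
grasp_force: 22.0
```

Call:
step_arm(travel=[[0.1,3,0],[0.2,6,0],[0.3,9,0],[0.4,12,0],[0.5,15,0],[0.6,18,0],[0.8,21,0],[0.9,22.5,0],[0.9,22.8,0],[0.9,22.8,0]], dr=[[0,0,0],[0,0,0],[0,0,0],[0,0,0],[0,0,0],[0,0,0],[0,0,0],[0,0,0],[0,0,0],[0,0,0]], hand=[5.5,5.5,5.5,5.5,5.5,5.5,5.5,5.5,5.5,5.5])

```text
clock: 22.4
tool_pos: [0.4542, 0.1051, 0.1618]
tool_rot: [0.0, 0.997, 0.076, -0.001]
contact_force: [-1.0, 0.4, 0.1]
gripper_width: 0.0608
grasp_force: 22.0
```

Call:
step_arm(travel=[[0,0,0],[0,0,0],[0,0,0]], dr=[[0,0,0],[0,0,0],[0,0,0]], hand=[5.5,5.5,5.5])

```text
clock: 22.7
tool_pos: [0.4545, 0.1045, 0.1623]
tool_rot: [-0.0, 0.997, 0.075, 0.0]
contact_force: [0.2, -0.1, -0.6]
gripper_width: 0.0611
grasp_force: 22.0
```

Call:
step_arm(travel=[[0,0.1,-3],[0,0.1,-6],[0,0.1,-8.5],[0,0.1,-9.8],[0,0.1,-10.2],[0,0.1,-10.4],[0,0.1,-10.4]], dr=[[0,0,0],[0,0,0],[0,0,0],[0,0,0],[0,0,0],[0,0,0],[0,0,0]], hand=[5.5,5.5,5.5,5.5,5.5,5.5,5.5])

```text
clock: 23.4
tool_pos: [0.4549, 0.1063, 0.0588]
tool_rot: [-0.0, 0.997, 0.076, 0.0]
contact_force: [-0.9, -0.8, -0.5]
gripper_width: 0.0607
grasp_force: 22.0
```

Call:
step_arm(travel=[[0,0,-0.1],[0,0,-0.2],[0,0,-0.3],[0,0,-0.35],[0,0,-0.35]], dr=[[0,0,0],[0,0,0],[0,0,0],[0,0,0],[0,0,0]], hand=[5.5,5.5,5.5,5.5,5.5])

```text
clock: 23.9
tool_pos: [0.4545, 0.1063, 0.0548]
tool_rot: [-0.0, 0.997, 0.076, 0.0]
contact_force: [-0.1, -0.0, -0.3]
gripper_width: 0.0608
grasp_force: 22.0
```

Call:
step_arm(travel=[[0,0,-0.05],[0,0,-0.1],[0,0,-0.1]], dr=[[0,0,0],[0,0,0],[0,0,0]], hand=[5.5,5.5,5.5])

```text
clock: 24.2
tool_pos: [0.4547, 0.1063, 0.054]
tool_rot: [0.0, 0.997, 0.076, 0.0]
contact_force: [-1.3, -0.4, 4.1]
gripper_width: 0.0611
grasp_force: 22.2
```

Contact at about 4 N. Release slowly, then raise.

Call:
step_arm(travel=[[0,0,0],[0,0,0],[0,0,0],[0,0,0],[0,0,1],[0,0,3],[0,0,6],[0,0,10],[0,0,14],[0,0,14]], dr=[[0,0,0],[0,0,0],[0,0,0],[0,0,0],[0,0,0],[0,0,0],[0,0,0],[0,0,0],[0,0,0],[0,0,0]], hand=[6.3,6.8,7.4,7.4,7.4,7.4,7.4,7.4,7.4,7.4])

```text
clock: 25.2
tool_pos: [0.4573, 0.1076, 0.2001]
tool_rot: [-0.002, 0.997, 0.076, 0.005]
contact_force: [0.1, -0.3, -0.8]
gripper_width: 0.074
grasp_force: 0.0
```

Call:
step_arm(travel=[[0,5,2],[-2,10,4],[-4,15,4],[-6,20,4],[-8,25,4],[-10,29,4],[-10,29,4],[-10,29,4]], dr=[[0,0,0],[0,0,0],[0,0,0],[0,0,0],[0,0,0],[0,0,0],[0,0,0],[0,0,0]], hand=[7.4,7.4,7.4,7.4,7.4,7.4,7.4,7.4])

```text
clock: 26.0
tool_pos: [0.3534, 0.3981, 0.2338]
tool_rot: [0.0, 0.997, 0.077, -0.0]
contact_force: [-0.3, -0.6, 0.1]
gripper_width: 0.0742
grasp_force: 0.0
```

```bash
python3 m.py; python3 - <<'E'
from h import *
o=get_obs();print(o["clock"],o["tool_pos"],o["contact_force"])
for n in("top","side"):
    im=get_image(n)
    for r in look_for(im,"dish")[:4]:
        b=r["rect"];print(n,round(r["p"],2),np.round(b,1),atz(im,((b[0]+b[2])/2,(b[1]+b[3])/2),.051).round(3))
    for r in look_for(im,"dish_circle")[:1]:
        b=r["rect"];print(n,"circle",np.round(b,1))
E
```

```text
top left dxy -0.002 0.0 green [-24] [24] bub -0.7
  s [-28, -26, -24, -22, -20, -18, -16, -14, -12, -10, -8, -6, -4, -2, 0, 2, 4, 6, 8, 10, 12, 14, 16, 18, 20, 22, 24, 26, 28]
  G [129, 107, 104, 113, 126, 133, 138, 140, 137, 134, 138, 144, 151, 160, 165, 164, 158, 147, 141, 136, 132, 134, 137, 137, 130, 115, 100, 87, 86]
  r [95, 83, 68, 57, 53, 51, 49, 51, 53, 57, 65, 73, 80, 83, 82, 80, 76, 68, 61, 56, 53, 52, 52, 55, 57, 57, 60, 70, 85]
  g [8, 18, 31, 44, 53, 59, 62, 61, 58, 52, 44, 36, 28, 26, 28, 30, 36, 43, 50, 54, 56, 58, 59, 56, 51, 45, 36, 24, 13]
top right dxy -0.002 0.002 green [-24] [22] bub -2.4
  s [-28, -26, -24, -22, -20, -18, -16, -14, -12, -10, -8, -6, -4, -2, 0, 2, 4, 6, 8, 10, 12, 14, 16, 18, 20, 22, 24, 26, 28]
  G [127, 116, 117, 125, 133, 134, 133, 130, 129, 132, 144, 161, 170, 174, 172, 163, 149, 138, 132, 130, 134, 139, 136, 128, 118, 102, 82, 69, 66]
  r [88, 75, 63, 55, 53, 54, 56, 58, 62, 67, 72, 76, 77, 77, 76, 74, 70, 66, 62, 56, 53, 51, 50, 51, 54, 60, 69, 81, 91]
  g [16, 27, 40, 51, 56, 56, 54, 49, 44, 39, 36, 34, 34, 35, 36, 37, 41, 43, 46, 52, 57,
[... 903 characters left out ...]
120, 104, 85, 69, 58]
  r [96, 82, 64, 54, 49, 49, 52, 56, 61, 68, 76, 83, 86, 86, 83, 80, 76, 71, 67, 63, 57, 53, 52, 51, 51, 55, 66, 81, 93]
  g [7, 15, 28, 43, 56, 63, 61, 54, 46, 39, 33, 28, 26, 28, 32, 36, 38, 40, 43, 47, 53, 58, 61, 61, 55, 44, 28, 14, 5]
26.6 [0.35475797 0.39594154 0.23386881] [-0.73922857 -0.13160103 -0.02410359]
top 0.72 [268.4 184.  281.9 199.5] [0.46  0.11  0.051]
top 0.55 [338.9 204.1 356.7 221.4] [ 0.432 -0.213  0.051]
top 0.51 [315.4 204.5 330.1 219.6] [ 0.411 -0.11   0.051]
top circle [251.3 170.5 302.2 208.1]
side 0.58 [347.2 224.2 363.8 239.7] [ 0.395 -0.221  0.051]
side 0.49 [273.5 197.  286.5 208.5] [0.43  0.094 0.051]
side circle [253.  179.  315.2 218.8]
```

```bash
python3 - <<'E'
from h import *
import pickle
t0,s0=pickle.load(open("a0.pkl","rb"))
T=np.load("T.npy")
for n,i0,reg in(("top",t0,(262,178,292,206)),("side",s0,(264,188,300,216))):
    i=avg(n,6);x0,y0,x1,y1=reg
    C=i["avg"][y0:y1,x0:x1];
    # dish = darkening vs original plate, excluding blue ring
    d=np.abs(C-i0["avg"][y0:y1,x0:x1]).max(2);d=np.clip(d,0,255)
    print(n);
    for r in d[::1]: print("".join(" .:-=+*#%@"[min(9,int(v/9))] for v in r))
    m=(d>22).astype(np.uint8);k,lab,st,ce=cv2.connectedComponentsWithStats(m);j=1+st[1:,4].argmax();b=st[j]
    u=(x0+b[0]+(b[2]-1)/2,y0+b[1]+(b[3]-1)/2);print(b,u,atz(i,u,.0505).round(4))
E
```

```text
top
        ..                    
      .::..          ..       
      =%#:          .==.      
    -+ ==            ..=:     
 .:.:+-...            :+-     
.... ..:-.             ..     
 .  .:..                    :.
 ...:-.   .:::-:.          .=-
        .=*#%%@@%+:         :-
       .+%@@@@@@@@%=.         
      .=%@@#+++*#@@@+.      ::
      =%@%+-...::+@@*:      :-
     :*@*-:.. ...:+%*:.     --
    .:##-.. .....:-**:..    -=
     :*+:.......:::=+:       .
     .+=:......::::==.        
     .+=::..:.::::-++:        
     .++-::::::::-+#+.        
      +%*=-::::-=+%%-  .      
      -#%#+===+*%@@+.         
      .-*#@@@@@@@@=.          
     ...:-*@@@@@*-. .:        
     ..  .::::--:. ..         
                              
          ..                  
:..        ..                 
...                           
                         .    
[  5   7  17  16 151] (np.float64(275.0), np.float64(192.5)) [0.4563 0.1099 0.0505]
side
              ...  :.   ..          
 .-.       -.#@%.                   
        ..-*-:-.             ...    
        .. .        .:.     
[... 280 characters left out ...]
:::.:::::::+%-..        
        *@*::.::::::::-#@=  ..     .
        +@@%=-::::::-+@@@=        -=
        =@@@@@%#%%#%@@@@@=        =+
     .. :*@@@@@@@@@@@@@@%-        ..
       :-:=@@@@@@@@@@@@*.         --
       .::-#@@@@@@@@@@*.  ...       
       .  .:.:=*%%=--.  -=..     .  
.         .   .---.    ..           
.  ...     ...:.    . .             
  ...   ..                          
        .                           
                                    
                        ..          
                       ..  .:=-.    
                           .........
                               .....
[  7   4  19  17 203] (np.float64(280.0), np.float64(200.0)) [0.4456 0.1026 0.0505]
```

```bash
python3 -c "
from h import *
print(sign_off())"
```

```text
the job is handed in; nothing more can be done
None
```

The job is handed in, with no verdict returned: in my last measurements both bubbles rested between their marks (each within about 2 mm of its vial's middle). The dish measured about 4–6 mm from the circle's centre; I could not view a picture after placing it (limit used up), so I did not see for myself that it stands flat or that the bystanders are unmoved.

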